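# Press the reagent stoppers home in order

### The arm

A 7-joint arm with a two-finger parallel gripper is mounted at the origin on the work surface. World frame = base frame: x ahead of the robot, y to its left, z up, the work surface at z = 0. Lengths are in m, angles in rad, forces in N, time in s.
With the tool pointing down it reaches from about 0.4 to 0.9 m from the base axis. Payload 5.6 kg.
Tool frame: the origin (TCP) lies between the finger pads; the fingertips stand 19 mm ahead of it and the grasp point (between the pads) is the TCP; z points along the fingers, y is the line along which they close (so a half turn about z gives the same grasp; the last joint's range is limited). The gripper opens to 92 mm and grips with 3 to 60 N. Pads are 20 mm wide; open, the fingers measure 128 mm over their backs; the gripper's body (75 mm by 189 mm) begins 69 mm behind the grasp point.
Start: joints at [1.265, 0.468, -0.012, 1.603, 0.006, 1.071, -0.056], TCP at [0.169, -0.628, 0.234] pointing down, gripper open.
Joint ranges: [-2.53, 2.53], [-0.31, 2.02], [-1.57, 1.55], [0.28, 2.44], [-1.29, 4.43], [0.15, 1.84], [-2.92, 2.92]. Speed limits (rad/s): [2.57, 2.57, 3.14, 3.14, 3.14, 3.14, 3.14].

### API

Orientations are given as a unit quaternion [w, x, y, z].
In Python, from bench import sense, cams, bot, nets gives the robot as it stands. The module is installed in compiled form; this text tells all that it offers.
- The arm moves only by the shell command python3 -m inch 'ROWS' [OPENING] [FORCE]. ROWS is JSON, a list that holds one entry, the list of rows, each a list of 6 numbers: the shift along the tool's x, y, z in units of 15 cm (1.0 is 15 cm), then the turn, a rotation vector about the tool's x, y, z in units of 45 degrees (1.0 is 45 degrees). In form: [[[x, y, z, rx, ry, rz], ...]]. A call has 1 to 8 rows; each row shifts and turns the commanded pose from where the row before left it, along the tool's axes as they then stand; what a row does not reach is not made up. A row lasts 1/12 s, in which the tool goes at most 41.7 mm and 7.16 degrees, less where a joint would pass 70% of its speed; a pose out of reach is approached as far as the arm can. A call with a number of a shift or a turn outside -1 to 1 is refused whole. A call with a gripper value outside its range is refused whole. OPENING is the closure, from -1 (fully open) to 1 (shut), set as the call begins (- or left out, the last holds). The fingers move at their own pace and stop on an object; FORCE is the grip in N (left out, the last holds). Time passes only in rows, so rows that do not move let the fingers close. It gives the time, the measured TCP pose, the force, the opening and the grip force at its end, in the units of the state.
- sense(): the state, without advancing time (a new reading comes with each control period).
- cams.snapshot(name): name is "side" or "top"; returns a dict with "color" (420x560x3 uint8, blue, green, red), "depth" (420x560 float32, m along the optical axis (not along the pixel's ray), 0 where there is no reading), "fov_y" (degrees; the focal length in pixels is half the picture's height over the tangent of half this angle, whatever the lens; pixels are square), "cx", "cy" (the principal point, pixels), "dist" ([k1, k2, p1, p2, k3] as OpenCV has them; the pictures are not rectified), "R" (3x3) and "t" (3): a world point X has camera coordinates R X + t. Camera axes: x right, y down, z forward; pixel columns grow to the right and rows downward; lengths in m; the calibration is good to about 2 mm. A picture is of the moment at which its call begins.
- bot.sign_off(): hands the job in; it is judged then, once.
Trained networks look in a picture, given as the dict that the camera call returned (one of the last four; its "shot" number tells which), for a name from the list of things; names that differ only in an ending like _2 or _b are one class to them, and where a whole thing is asked for, a point or a joint stands for the part that bears it (a point fixed in the world has none). Each returns a list of dicts, best first, with "conf" (0 to 1); they miss things now and then, are a little off and sometimes report something else, mostly with a low value. They report only what shows in the picture. A call takes as long as a camera call. They do not tell look-alikes from the thing itself.
- nets.spot_in(picture, label): "extent" ([left, top, width, height] as shares, 0 to 1, of the picture: columns of its width, rows of its height, round what is visible of it).
- nets.cut_out(picture, label): "pixels" (420x560 bool, what is visible of it) and "extent" ([left, top, width, height] as shares, 0 to 1, of the picture: columns of its width, rows of its height, round what is visible of it).
- nets.mark_of(picture, label): "at" ([row, column] as shares, 0 to 1, of the picture: columns of its width, rows of its height: a listed point, or the origin of a listed thing).
The state is a dict: "clock": time; "qpos": joint angles; "dq": joint speeds; "effort": joint torques, N m; "ee_pos": TCP position; "tool_rot": TCP orientation; "contact_force": force on the tool from outside, world axes, zero at the start; "moment": the same for the moment, N m; "grip_width": finger opening in m; "gripper_force": force on a finger pad.
Only numpy, scipy, OpenCV 4.12 (cv2) and the standard library are available. Lean on these libraries where they do the work, as an engineer would, in place of code of your own. Each camera call takes 0.05 s, during which the arm holds its last target. There are 200 camera calls.

### The job

Close the three open reagent bottles in the white tray: with a fingertip, gently press the raised stoppers fully down onto their bottles' mouths in this order: red, then blue, then yellow. Leave every bottle standing in its place, lifting or tipping none, and leave the two closed bottles and the other things on the bench alone.

Things in the scene. Friction and masses are not known exactly. Their poses are not given: they have to be found in the camera images.
- tray: White plastic spill tray, 220 x 320 mm (its x, y), walls 22 mm high and 5 mm thick, fixed to the bench; origin at the centre of its underside, inner floor 5 mm up. The five bottles stand loose in it, in any arrangement. Well clear of it stand, fixed, a white vacuum pump (left end of the bench, 245 mm tall), a wooden test-tube rack (back left, 134 mm tall) and a grey stirrer (back right, 85 mm tall).
- red_bottle: Loose amber glass reagent bottle with a red stopper, diameter 60 mm, mouth of the neck 105 mm above its foot, about 0.35 kg; origin at the centre of its underside, z up its axis.
- red_stopper_top (a point): Centre of the flat top (18 mm across) of the red stopper: a rubber teat 24 mm across and 20 mm tall on a cap 32 mm across and 8 mm thick, so this point lies 28 mm above the cap's underside. It rides down with the stopper; the teat itself yields only under more than 6 N (2.5 N per further mm, 6 mm at most) and springs back.
- red_stopper (a joint): How far the red stopper has been pushed straight down, in m: 0 = underside of its cap 12 mm above the bottle's mouth, 0.012 = home, cap resting on the mouth (a hard stop). Starts at 0 to 0.002. Friction of about 4 N holds it wherever it is left; it does not spring back.
- blue_bottle: Loose clear glass reagent bottle with a blue stopper, diameter 58 mm, mouth of the neck 90 mm above its foot, about 0.35 kg; origin at the centre of its underside, z up its axis.
- blue_stopper_top (a point): Centre of the flat top (18 mm across) of the blue stopper: a rubber teat 24 mm across and 20 mm tall on a cap 32 mm across and 8 mm thick, so this point lies 28 mm above the cap's underside. It rides down with the stopper; the teat itself yields only under more than 6 N (2.5 N per further mm, 6 mm at most) and springs back.
- blue_stopper (a joint): How far the blue stopper has been pushed straight down, in m: 0 = underside of its cap 12 mm above the bottle's mouth, 0.012 = home, cap resting on the mouth (a hard stop). Starts at 0 to 0.002. Friction of about 4 N holds it wherever it is left; it does not spring back.
- yellow_bottle: Loose amber glass reagent bottle with a yellow stopper, diameter 62 mm, mouth of the neck 118 mm above its foot, about 0.35 kg; origin at the centre of its underside, z up its axis.
- yellow_stopper_top (a point): Centre of the flat top (18 mm across) of the yellow stopper: a rubber teat 24 mm across and 20 mm tall on a cap 32 mm across and 8 mm thick, so this point lies 28 mm above the cap's underside. It rides down with the stopper; the teat itself yields only under more than 6 N (2.5 N per further mm, 6 mm at most) and springs back.
- yellow_stopper (a joint): How far the yellow stopper has been pushed straight down, in m: 0 = underside of its cap 12 mm above the bottle's mouth, 0.012 = home, cap resting on the mouth (a hard stop). Starts at 0 to 0.002. Friction of about 4 N holds it wherever it is left; it does not spring back.
- black_bottle: Loose amber glass bottle in the tray, already closed by a black stopper, diameter 60 mm, 138 mm tall with its stopper; origin at the centre of its underside. To be left alone.
- white_bottle: Loose clear glass bottle in the tray, already closed by a white stopper, diameter 58 mm, 123 mm tall with its stopper; origin at the centre of its underside. To be left alone.
- flask0: Loose empty conical glass flask behind the tray, 84 mm across the foot, 122 mm tall; origin at the centre of its underside. Bystander.
- flask1: Loose empty conical glass flask behind the tray, 84 mm across the foot, 122 mm tall; origin at the centre of its underside. Bystander.
- wash_bottle: Loose cream plastic wash bottle with a red cap and spout to the left of the tray, 68 mm diameter, 175 mm tall; origin at the centre of its underside. Bystander.
- beaker: Loose empty glass beaker to the right of the tray, 72 mm across, 85 mm tall; origin at the centre of its underside. Bystander.
Not all that is in view belongs to the job. What is shaped like the red_bottle but purple or turquoise is not meant. Leave any turquoise look-alike of the yellow_bottle alone.

How it is judged:
On the way, in this order (a step that is already met when the one before it is completed fails the run):
1. the red stopper is pressed home (cap within 2 mm of the mouth), the later ones still standing proud (value of joint red_stopper above 0.01 m and value of joint each of blue_stopper, yellow_stopper below 0.006 m), for 0.2 s.
2. the blue stopper is pressed home (cap within 2 mm of the mouth), the later ones still standing proud (value of joint blue_stopper above 0.01 m and value of joint yellow_stopper below 0.006 m), for 0.2 s.
3. the yellow stopper is pressed home (cap within 2 mm of the mouth) (value of joint yellow_stopper above 0.01 m), for 0.2 s.
At the end, for the whole second after the job is handed in: All three stoppers are home (cap within 2 mm of the mouth), every bottle in the tray stands upright (within 3 degrees), at rest and within 25 mm of where it began, and the flasks, wash bottle and beaker are within 20 mm of where they began (value of joint each of red_stopper, blue_stopper, yellow_stopper above 0.01 m and angle between each of red_bottle, blue_bottle, yellow_bottle, black_bottle, white_bottle's own z axis and vertical below 0.05 rad and distance of each of red_bottle, blue_bottle, yellow_bottle, black_bottle, white_bottle from where it was at the start of the episode below 0.025 m and linear speed of each of red_bottle, blue_bottle, yellow_bottle, black_bottle, white_bottle below 0.02 m/s and distance of each of flask0, flask1, wash_bottle, beaker from where it was at the start of the episode below 0.02 m); the robot touches nothing.
It fails at once if a bottle in the tray is lifted more than 6 mm or tipped more than about 15 degrees (height (world z) of any of red_bottle, blue_bottle, yellow_bottle, black_bottle, white_bottle above 0.011 m or angle between any of red_bottle, blue_bottle, yellow_bottle, black_bottle, white_bottle's own z axis and vertical above 0.26 rad).
It fails at once if a bottle in the tray is pushed more than 25 mm from its place (distance of any of red_bottle, blue_bottle, yellow_bottle, black_bottle, white_bottle from where it was at the start of the episode above 0.025 m).
It fails at once if an open bottle or its stopper is pressed with more than 30 N (contact force between any of red_bottle, blue_bottle, yellow_bottle and the fingers above 30 N or contact force between any of red_bottle, blue_bottle, yellow_bottle and the arm above 30 N).
It fails at once if a flask, the wash bottle or the beaker is moved more than 20 mm (distance of any of flask0, flask1, wash_bottle, beaker from where it was at the start of the episode above 0.02 m).
It fails at once if a bottle that is already closed is pressed or pushed with more than 3 N (contact force between any of black_bottle, white_bottle and the fingers above 3 N or contact force between any of black_bottle, white_bottle and the arm above 3 N).
It also fails if it takes over 48 s, if anything falls off the work surface, if the arm or the gripper's body presses on something with over 40 N, if the wrist force passes 120 N, or if a joint passes its speed limit or range.

## Working session

There is one attempt and no reset: what is moved stays moved. The work goes in short steps, Python scripts to look and compute and a shell command to move; the robot and the scene stay as the last step left them, time stands still between calls to the robot, and variables do not carry over. Pictures are saved under pics/ and viewed, at most 10 in all, crops included, and the job is handed in when it is done.

```bash
mkdir -p pics; cat > h.py <<'E'
import numpy as np,cv2
from bench import sense,cams,bot,nets
def K(p):
    f=p["color"].shape[0]/2/np.tan(np.radians(p["fov_y"])/2)
    return np.array([[f,0,p["cx"]],[0,f,p["cy"]],[0,0,1]])
def ray(p,rc):
    u=cv2.undistortPoints(np.array([[[rc[1],rc[0]]]],float),K(p),np.array(p["dist"],float))[0,0]
    R=np.array(p["R"]);return -R.T@np.array(p["t"]),R.T@np.array([u[0],u[1],1.])
def atz(p,rc,z):
    o,d=ray(p,rc);return o+d*(z-o[2])/d[2]
def dep(p,rc):
    o,d=ray(p,rc);r,c=map(int,np.round(rc))
    w=p["depth"][r-1:r+2,c-1:c+2];w=w[w>0]
    return o+d*np.median(w) if w.size else None
def tri(p,a,q,b):
    o1,d1=ray(p,a);o2,d2=ray(q,b);d1/=np.linalg.norm(d1);d2/=np.linalg.norm(d2)
    s=np.linalg.lstsq(np.c_[d1,-d2],o2-o1,rcond=None)[0]
    x,y=o1+s[0]*d1,o2+s[1]*d2;return (x+y)/2,np.linalg.norm(x-y)
E
python3 - <<'E'
from h import *
np.set_printoptions(precision=4,suppress=True)
s=sense();print(s["clock"],s["ee_pos"],s["tool_rot"],s["contact_force"],s["grip_width"])
P={n:cams.snapshot(n) for n in("side","top")}
for n,p in P.items():cv2.imwrite(f"pics/{n}0.png",p["color"]);print(n,p["R"].tolist() if hasattr(p["R"],"tolist") else p["R"],p["t"])
for l in("red","blue","yellow"):
    for n,p in P.items():
        for m in nets.mark_of(p,l+"_stopper_top")[:3]:
            rc=np.array(m["at"])*[420,560];print(l,n,round(m["conf"],2),rc,dep(p,rc))
E
```

```text
0.0 [ 0.1686 -0.6272  0.2326] [-0.0009  0.9914  0.131  -0.0002] [ 0.8978 -0.092  -0.2854] 0.09195922695303567
side [[-0.9285311612833193, -0.37108317945565716, -0.01127636692072228], [-0.26373778585972407, 0.680697775912175, -0.6834419640159861], [0.2612896148637762, -0.6316231564733031, -0.7299177524701265]] [0.587  0.2388 0.9249]
top [[0.028963301454139397, -0.999424368479407, 0.017665187754874124], [-0.9958630444382682, -0.03037381427827181, -0.08564010817562476], [0.08612737016198922, -0.015111687388486875, -0.9961695202189496]] [-0.0386  0.6228  1.0613]
red side 0.62 [124.908 285.6  ] [ 0.7281 -0.2734  0.1445]
red side 0.51 [170.1   311.976] [ 0.5965 -0.1153  0.1495]
red side 0.39 [133.896 342.216] [ 0.5694 -0.2882  0.1459]
red top 0.65 [233.982 292.376] [ 0.5536 -0.0517  0.0032]
red top 0.61 [234.612 402.696] [ 0.5586 -0.3185  0.0721]
red top 0.59 [156.492 393.68 ] [ 0.7367 -0.2756  0.1417]
blue side 0.75 [201.516 292.88 ] [0.5976 0.0144 0.1626]
blue side 0.7 [237.3  332.08] [0.4905 0.0567 0.1316]
blue top 0.44 [258.09 249.2 ] [0.4931 0.0509 0.1311]
yellow side 0.68 [257.712 253.904] [0.616  0.186  0.1585]
yellow side 0.67 [203.616 290.416] [0.6007 0.0215 0.1615]
yellow top 0.56 [213.192 265.608] [0.5949 0.0162 0.1591]
yellow top 0.54 [203.112 191.912] [0.6128 0.1821 0.1559]
```

View pics/side0.png

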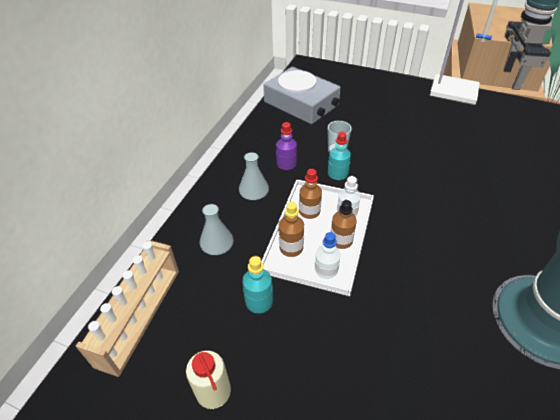

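View pics/top0.png

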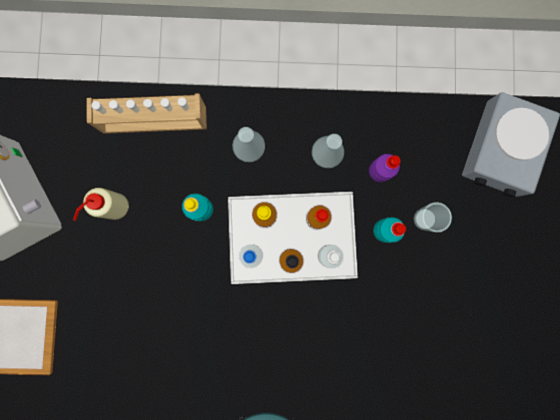

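The side view shows the tray with amber/red (174,312), amber/yellow (208,291), clear/blue (240,330), black (208,346) and white (184,351). In the top view these are red (214,322), yellow (212,264), blue (257,249), black (261,291) and white (256,333).

- **Red caps:** amber in the tray, purple (160,392 top) and turquoise (229,399 top). The amber one is meant.
- **Yellow caps:** amber in the tray (212,264 top) and turquoise (204,190 top). The amber one is meant.

I'll confirm this in an enlarged crop and refine the positions by colour.

```bash
python3 - <<'E'
from h import *
np.set_printoptions(precision=4,suppress=True)
P={n:cams.snapshot(n) for n in("side","top")}
cv2.imwrite("pics/crop.png",np.hstack([cv2.resize(P["side"]["color"][160:290,255:385],(390,390)),cv2.resize(P["top"]["color"][185:290,222:360],(400,390))]))
G={"red":((176,311),(214,322),.138-.0+.012),"blue":((240,330),(257,249),.135),"yellow":((208,291),(212,264),.163),"black":((207,346),(261,291),.143),"white":((183,351),(256,333),.128)}
H={"red":[(0,8),(172,180)],"blue":[(105,130)],"yellow":[(22,35)]}
for l,(a,b,z) in G.items():
    C={}
    for n,g in(("side",a),("top",b)):
        p=P[n]
        if l in H:
            hsv=cv2.cvtColor(p["color"],cv2.COLOR_BGR2HSV);m=np.zeros((420,560),bool)
            for lo,hi in H[l]:m|=(hsv[...,0]>=lo)&(hsv[...,0]<=hi)&(hsv[...,1]>170)&(hsv[...,2]>90)
            k=np.zeros_like(m);k[g[0]-14:g[0]+15,g[1]-14:g[1]+15]=1
            rr,cc=np.nonzero(m&k);C[n]=(rr.mean(),cc.mean())
            X=np.array([ (lambda o,d:o+d*p["depth"][r,c])(*ray(p,(r,c))) for r,c in zip(rr,cc) if p["depth"][r,c]>0])
            zt=np.percentile(X[:,2],95);T=X[X[:,2]>zt-.006]
            print(l,n,len(X),"cent",C[n],"ztop",zt,"top xy mid",(T[:,:2].max(0)+T[:,:2].min(0))/2,"mean",T.mean(0),len(T),"bbox mid",(X.min(0)+X.max(0))/2)
        for mk in nets.mark_of(p,l+("_stopper_top" if l in H else "_bottle")):
            rc=np.array(mk["at"])*[420,560]
            if np.hypot(*(rc-g))<16:
                C[n+"m"]=rc
                if l in H:print("  mark",n,rc,"at z",atz(p,rc,z))
                else:print(l,n,rc,atz(p,rc,.005))
    if "sidem" in C and "topm" in C:print("  tri marks",*tri(P["side"],C["sidem"],P["top"],C["topm"]))
E
```

```text
red side 135 cent (np.float64(175.78518518518518), np.float64(311.0814814814815)) ztop 0.14909555671333258 top xy mid [ 0.5971 -0.112 ] mean [ 0.5972 -0.1102  0.1472] 53 bbox mid [ 0.6077 -0.1855  0.0745]
  mark side [172.704 312.2  ] at z [ 0.5927 -0.1059  0.15  ]
red top 136 cent (np.float64(215.125), np.float64(321.5882352941176)) ztop 0.14900974504920125 top xy mid [ 0.598 -0.113] mean [ 0.5976 -0.1131  0.1468] 81 bbox mid [ 0.5968 -0.1131  0.1273]
  mark top [215.418 324.8  ] at z [ 0.5946 -0.1177  0.15  ]
  tri marks [ 0.596  -0.1189  0.138 ] 0.0012852655173651063
blue side 136 cent (np.float64(239.9191176470588), np.float64(329.5220588235294)) ztop 0.13356459584161287 top xy mid [0.4959 0.0548] mean [0.4959 0.0561 0.1317] 61 bbox mid [0.4948 0.0564 0.1229]
  mark side [236.208 333.48 ] at z [0.488  0.0554 0.135 ]
blue top 109 cent (np.float64(256.35779816513764), np.float64(249.14678899082568)) ztop 0.1339383568733496 top xy mid [0.4967 0.0516] mean [0.4972 0.0513 0.1312] 72 bbox mid [0.4962 0.0515 0.1215]
  mark top [256.41  252.672] at z [0.4973 0.0429 0.135 ]
  tri marks [0.4937 0.043  0.119 ] 0.006151713215845917
yellow side 2 cent (np.float64(212.0), np.float64(296.0)) ztop 0.14718444879897258 top xy mid [0.5877 0.0203] mean [0.5877 0.0203 0.1478] 1 bbox mid [0.5863 0.0237 0.1418]
  mark side [204.288 293.328] at z [0.5934 0.0225 0.163 ]
yellow top 176 cent (np.float64(212.45454545454547), np.float64(263.45454545454544)) ztop 0.1612674454577394 top xy mid [0.5987 0.021 ] mean [0.5989 0.0208 0.1591] 82 bbox mid [0.6011 0.0225 0.13  ]
  mark top [212.814 264.824] at z [0.5955 0.0179 0.163 ]
  tri marks [0.5955 0.0179 0.1579] 0.0006861175751357646
black top [259.896 288.512] [ 0.4866 -0.0435  0.005 ]
white top [255.108 330.176] [ 0.502  -0.1509  0.005 ]
```

View pics/crop.png

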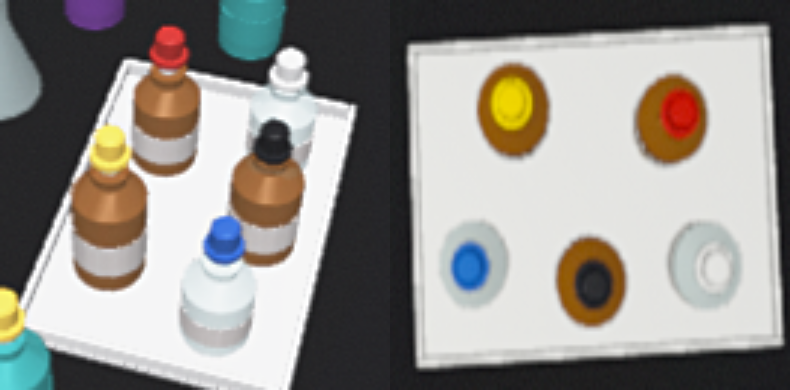

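The crop confirms it. The amber bottle in the tray carries the raised red stopper (left half 170,45; right half 681,113), yellow is at (110,145)/(512,103), and blue is at (224,240)/(470,267). The tops measure 0.149, 0.134 and 0.161 m, against 0.150, 0.135 and 0.163 m expected at joint 0. Next I close the gripper and move towards red.

```bash
python3 -m inch '[[[0.08,-0.055,0,0,0,0],[0.15,-0.107,0,0,0,0],[0.15,-0.107,0,0,0,0],[0.15,-0.107,0,0,0,0],[0.15,-0.107,0,0,0,0],[0.15,-0.107,0,0,0,0],[0.15,-0.107,0,0,0,0],[0.15,-0.107,0,0,0,0]]]' 1 20
python3 -m inch '[[[0.15,-0.107,0,0,0,0],[0.15,-0.107,0,0,0,0],[0.15,-0.107,0,0,0,0],[0.15,-0.107,0,0,0,0],[0.15,-0.107,0,0,0,0],[0.15,-0.107,0,0,0,0],[0.15,-0.107,0,0,0,0],[0.15,-0.107,0,0,0,0]]]'
python3 -m inch '[[[0.15,-0.107,0,0,0,0],[0.15,-0.107,0,0,0,0],[0.15,-0.107,0,0,0,0],[0.15,-0.107,0,0,0,0],[0.15,-0.107,0,0,0,0],[0.15,-0.107,0,0,0,0],[0.15,-0.107,0,0,0,0],[0,0,0,0,0,0]]]'
cat > d.py <<'E'
import sys
from h import *
from scipy.spatial.transform import Rotation as Ro
s=sense();q=s["tool_rot"];R=Ro.from_quat([q[1],q[2],q[3],q[0]]).as_matrix();T=np.array([float(v) for v in sys.argv[1:4]])
print("tip",np.round(s["ee_pos"]+.019*R[:,2],4),"R",R.round(3).tolist(),"F",np.round(s["contact_force"],2),s["clock"],s["grip_width"])
print("units",np.round(R.T@(T-.019*R[:,2]-s["ee_pos"])/.15,4))
E
python3 d.py 0.5975 -0.112 0.149
```

```text
clock: 1.67
ee_pos: [0.3025, -0.465, 0.2337]
tool_rot: [0.0, 0.991, 0.131, 0.0]
contact_force: [1.0, 0.7, -0.2]
grip_width: 0.0405
gripper_force: 0.0
clock: 2.33
ee_pos: [0.4425, -0.2941, 0.2338]
tool_rot: [0.0, 0.991, 0.131, 0.0]
contact_force: [-0.0, -0.2, 0.0]
grip_width: 0.0007
gripper_force: 0.0
clock: 3.0
ee_pos: [0.5674, -0.1397, 0.2338]
tool_rot: [-0.001, 0.991, 0.135, 0.001]
contact_force: [0.5, 1.0, 0.4]
grip_width: 0.0009
gripper_force: 0.0
tip [ 0.5674 -0.1397  0.2148] R [[0.963, 0.268, 0.002], [0.268, -0.963, 0.003], [0.003, -0.003, -1.0]] F [0.54 0.96 0.37] 3.0 0.000897020199228429
units [ 0.2412 -0.1228  0.4399]
```

```bash
python3 -m inch '[[[0.12,-0.06,0,0,0,0],[0.12,-0.063,0,0,0,0],[0,0,0.1,0,0,0],[0,0,0.1,0,0,0],[0,0,0.1,0,0,0],[0,0,0.05,0,0,0],[0,0,0,0,0,0],[0,0,0,0,0,0]]]'
python3 d.py 0.5975 -0.112 0.149
python3 - <<'E'
from h import *
a,b=cams.snapshot("side"),cams.snapshot("top")
cv2.imwrite("pics/app.png",np.hstack([cv2.resize(a["color"][120:250,255:385],(390,390)),cv2.resize(b["color"][170:290,240:360],(390,390))]))
E
```

```text
clock: 3.67
ee_pos: [0.5943, -0.1197, 0.1812]
tool_rot: [-0.0, 0.991, 0.131, -0.0]
contact_force: [0.0, 0.3, -0.4]
grip_width: 0.0004
gripper_force: 0.0
tip [ 0.5943 -0.1197  0.1622] R [[0.966, 0.26, -0.0], [0.26, -0.966, 0.0], [-0.0, -0.0, -1.0]] F [ 0.    0.26 -0.44] 3.6667 0.0003664096628376267
units [ 0.034  -0.0443  0.0881]
```

View pics/app.png

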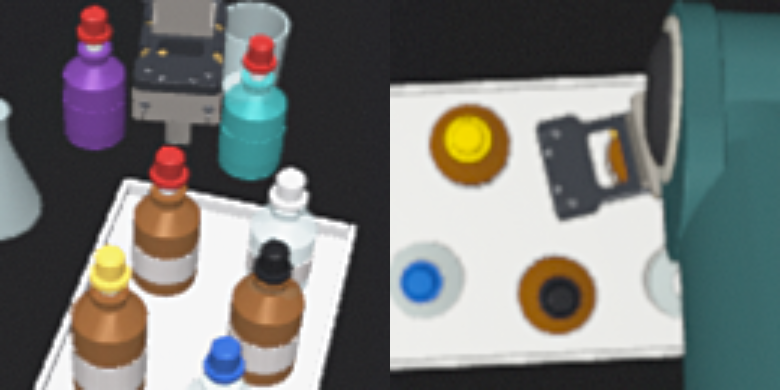

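The tip hovers 13 mm above the red teat (crop 170,150) and a few mm to its right (177,142), which agrees with the numbers. I'll correct sideways and come down close.

```bash
python3 -m inch '[[[0.034,-0.044,0,0,0,0],[0,0,0,0,0,0],[0,0,0.03,0,0,0],[0,0,0.02,0,0,0],[0,0,0,0,0,0],[0,0,0,0,0,0]]]' >/dev/null
python3 d.py 0.5975 -0.112 0.149
```

```text
tip [ 0.5974 -0.1124  0.1541] R [[0.966, 0.259, -0.001], [0.259, -0.966, 0.0], [-0.001, -0.0, -1.0]] F [-0.33  0.08 -0.08] 4.2667 0.00024447567835075883
units [ 0.0011 -0.0022  0.0342]
```

```bash
python3 -m inch '[[[0,0,0.015,0,0,0],[0,0,0.015,0,0,0],[0,0,0.015,0,0,0],[0,0,0.015,0,0,0],[0,0,0.01,0,0,0],[0,0,0,0,0,0]]]' >/dev/null
python3 d.py 0.5975 -0.112 0.138
```

```text
tip [ 0.5978 -0.1123  0.1439] R [[0.966, 0.26, 0.0], [0.26, -0.966, -0.0], [0.0, 0.0, -1.0]] F [-0.22 -0.37  1.8 ] 4.7667 0.0006456601291959864
units [-0.0016 -0.0028  0.0397]
```

```bash
python3 -m inch '[[[0,0,0.01,0,0,0],[0,0,0.01,0,0,0],[0,0,0.01,0,0,0],[0,0,0.01,0,0,0],[0,0,0,0,0,0]]]' >/dev/null
python3 d.py 0.5975 -0.112 0.138
python3 -m inch '[[[0,0,0.01,0,0,0],[0,0,0,0,0,0],[0,0,0,0,0,0]]]' >/dev/null
python3 d.py 0.5975 -0.112 0.138
```

```text
tip [ 0.598  -0.1123  0.1382] R [[0.966, 0.26, 0.0], [0.26, -0.966, -0.0], [0.0, 0.0, -1.0]] F [-1.26 -0.42  6.5 ] 5.1833 0.0009193828275574277
units [-0.0024 -0.0029  0.0013]
tip [ 0.5981 -0.1123  0.1373] R [[0.966, 0.26, 0.001], [0.26, -0.966, -0.0], [0.001, 0.001, -1.0]] F [-2.85  0.34  8.83] 5.4333 6.891945266359326e-05
units [-0.003  -0.003  -0.0044]
```

```bash
python3 -m inch '[[[0,0,0.008,0,0,0],[0,0,0,0,0,0],[0,0,0,0,0,0]]]' >/dev/null
python3 d.py 0.5975 -0.112 0.138
python3 -m inch '[[[0,0,-0.02,0,0,0],[0,0,-0.04,0,0,0],[0,0,-0.1,0,0,0],[0,0,-0.15,0,0,0],[0,0,-0.15,0,0,0],[0,0,0,0,0,0],[0,0,0,0,0,0]]]' >/dev/null
python3 d.py 0.4963 0.053 0.134
```

```text
tip [ 0.5982 -0.1123  0.1365] R [[0.966, 0.26, 0.001], [0.26, -0.966, -0.001], [0.001, 0.001, -1.0]] F [-3.13 -0.95 11.48] 5.6833 0.0003393156608294062
units [-0.0037 -0.0034 -0.0099]
tip [ 0.5983 -0.1121  0.2052] R [[0.966, 0.26, 0.002], [0.26, -0.966, -0.0], [0.002, 0.001, -1.0]] F [-0.32 -0.1  -0.47] 6.2667 0.0002985423793961527
units [-0.3716 -1.24    0.4728]
```

Force rose only beyond z = 0.138, so red is home. Next is blue.

```bash
python3 -m inch '[[[-0.03,-0.1,0,0,0,0],[-0.062,-0.21,0,0,0,0],[-0.062,-0.21,0,0,0,0],[-0.062,-0.21,0,0,0,0],[-0.062,-0.21,0,0,0,0],[-0.062,-0.2,0,0,0,0],[-0.03,-0.1,0,0,0,0],[0,0,0,0,0,0]]]' >/dev/null
python3 -m inch '[[[0,0,0,0,0,0],[0,0,0,0,0,0]]]' >/dev/null
python3 d.py 0.4963 0.053 0.134
```

```text
tip [0.496  0.0518 0.2036] R [[0.966, 0.258, -0.001], [0.258, -0.966, -0.001], [-0.001, 0.0, -1.0]] F [ 0.54 -0.14 -0.2 ] 7.1 0.0005143028557897482
units [ 0.0043 -0.0073  0.4642]
```

```bash
python3 - <<'E'
from h import *
a,b=cams.snapshot("side"),cams.snapshot("top")
cv2.imwrite("pics/blue.png",np.hstack([cv2.resize(a["color"][150:280,255:385],(390,390)),cv2.resize(b["color"][170:290,240:360],(390,390))]))
E
```

```text
(no output)
```

View pics/blue.png

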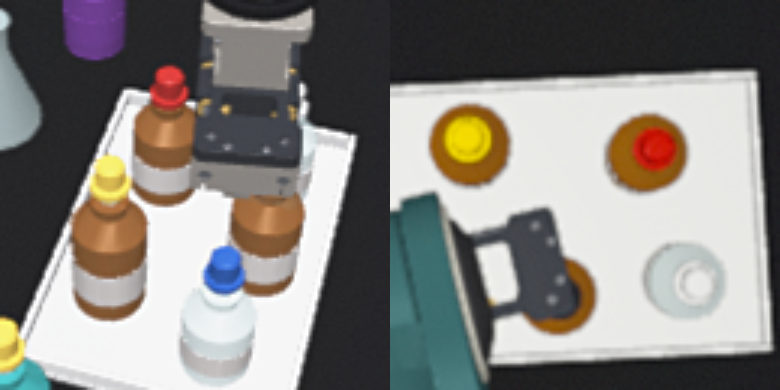

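Red's cap now sits on its neck (crop 170,90) and every bottle is in place. The gripper body hides the tip, with blue's stopper below at (224,265). I'll trim and descend.

```bash
python3 -m inch '[[[0.004,-0.007,0.05,0,0,0],[0,0,0.1,0,0,0],[0,0,0.1,0,0,0],[0,0,0.1,0,0,0],[0,0,0.05,0,0,0],[0,0,0.025,0,0,0],[0,0,0,0,0,0],[0,0,0,0,0,0]]]' >/dev/null
python3 d.py 0.4963 0.053 0.134
python3 - <<'E'
from h import *
a=cams.snapshot("side")
cv2.imwrite("pics/blue2.png",cv2.resize(a["color"][150:280,255:385],(390,390)))
E
```

```text
tip [0.4965 0.0541 0.1408] R [[0.966, 0.259, 0.0], [0.259, -0.966, 0.0], [0.0, -0.0, -1.0]] F [0.39 0.16 0.19] 7.8667 0.0005976973267621422
units [-0.0034  0.0069  0.0453]
```

View pics/blue2.png

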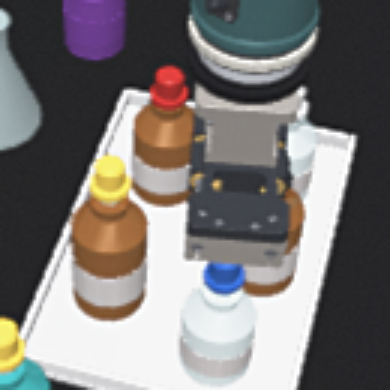

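The body covers the tip, right above the blue cap (224,275), as expected. Pressing.

```bash
python3 -m inch '[[[0,0,0.015,0,0,0],[0,0,0.015,0,0,0],[0,0,0.015,0,0,0],[0,0,0.015,0,0,0],[0,0,0.01,0,0,0],[0,0,0.01,0,0,0],[0,0,0,0,0,0]]]' >/dev/null
python3 d.py 0.4963 0.053 0.123
python3 -m inch '[[[0,0,0.01,0,0,0],[0,0,0.01,0,0,0],[0,0,0.01,0,0,0],[0,0,0,0,0,0],[0,0,0,0,0,0]]]' >/dev/null
python3 d.py 0.4963 0.053 0.123
```

```text
tip [0.4964 0.0542 0.1285] R [[0.966, 0.26, 0.0], [0.26, -0.966, 0.0], [0.0, 0.0, -1.0]] F [-0.64 -1.21  1.49] 8.5 0.00048150159108195114
units [-0.0025  0.0073  0.0369]
tip [0.4963 0.0542 0.1239] R [[0.966, 0.26, 0.0], [0.26, -0.966, 0.0], [0.0, -0.0, -1.0]] F [ 0.82 -0.49  0.5 ] 8.9167 0.0004524883606641399
units [-0.0017  0.0077  0.006 ]
```

```bash
python3 -m inch '[[[0,0,0.01,0,0,0]]]'
python3 -m inch '[[[0,0,0.01,0,0,0]]]'
python3 d.py 0.4963 0.053 0.123
```

```text
clock: 9.0
ee_pos: [0.4963, 0.0542, 0.1418]
tool_rot: [0.0, 0.991, 0.131, 0.0]
contact_force: [-1.2, -0.7, 7.0]
grip_width: 0.0006
gripper_force: 3.7
clock: 9.08
ee_pos: [0.4963, 0.0542, 0.1406]
tool_rot: [0.0, 0.991, 0.131, 0.0]
contact_force: [-1.7, -0.6, 10.7]
grip_width: 0.0004
gripper_force: 5.2
tip [0.4963 0.0542 0.1216] R [[0.966, 0.26, 0.0], [0.26, -0.966, -0.0], [0.0, 0.0, -1.0]] F [-1.72 -0.58 10.65] 9.0833 0.000434317080181701
units [-0.0023  0.0078 -0.0097]
```

```bash
python3 -m inch '[[[0,0,0,0,0,0],[0,0,0,0,0,0],[0,0,-0.03,0,0,0],[0,0,-0.07,0,0,0],[0,0,-0.15,0,0,0],[0,0,-0.15,0,0,0],[0,0,-0.15,0,0,0],[0,0,0,0,0,0]]]' >/dev/null
python3 -m inch '[[[0,0,0,0,0,0]]]' >/dev/null
python3 d.py 0.599 0.021 0.161
python3 - <<'E'
from h import *
a=cams.snapshot("side")
cv2.imwrite("pics/yel.png",cv2.resize(a["color"][150:280,255:385],(390,390)))
E
```

```text
tip [0.4966 0.0542 0.2047] R [[0.966, 0.26, 0.002], [0.26, -0.966, -0.0], [0.002, 0.001, -1.0]] F [-0.17 -0.29 -0.13] 9.8333 0.0003191726288912189
units [0.6011 0.3908 0.2931]
```

View pics/yel.png

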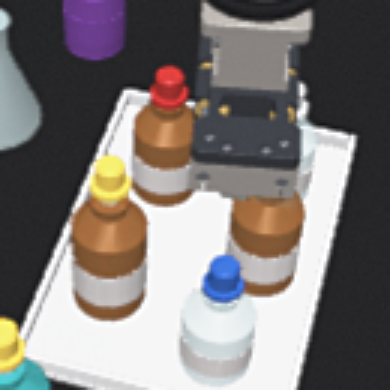

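Blue's cap is seated (224,285) and its bottle hasn't moved. Yellow still stands proud (110,180). Moving to yellow.

```bash
python3 -m inch '[[[0.06,0.04,0,0,0,0],[0.13,0.085,0,0,0,0],[0.13,0.085,0,0,0,0],[0.13,0.085,0,0,0,0],[0.1,0.065,0,0,0,0],[0.05,0.03,0,0,0,0],[0,0,0,0,0,0],[0,0,0,0,0,0]]]' >/dev/null
python3 -m inch '[[[0,0,0,0,0,0]]]' >/dev/null
python3 d.py 0.599 0.021 0.161
```

```text
tip [0.5971 0.0217 0.203 ] R [[0.965, 0.261, -0.002], [0.261, -0.965, 0.0], [-0.002, -0.001, -1.0]] F [-0.46 -0.64 -0.17] 10.6333 0.0006739614774486933
units [0.0114 0.0077 0.2799]
```

```bash
python3 -m inch '[[[0.01,0.006,0.05,0,0,0],[0,0,0.07,0,0,0],[0,0,0.07,0,0,0],[0,0,0.05,0,0,0],[0,0,0,0,0,0],[0,0,0,0,0,0]]]' >/dev/null
python3 d.py 0.599 0.021 0.161
python3 -m inch '[[[0,0,0.015,0,0,0],[0,0,0.015,0,0,0],[0,0,0.015,0,0,0],[0,0,0.01,0,0,0],[0,0,0.01,0,0,0],[0,0,0,0,0,0]]]' >/dev/null
python3 d.py 0.599 0.021 0.151
```

```text
tip [0.5994 0.0206 0.1667] R [[0.966, 0.26, -0.002], [0.26, -0.966, -0.0], [-0.002, -0.0, -1.0]] F [ 0.6  -0.01  0.57] 11.1333 0.0003482400900307844
units [-0.0016 -0.0035  0.0381]
tip [0.6003 0.0206 0.1581] R [[0.966, 0.26, 0.001], [0.26, -0.966, 0.0], [0.001, 0.0, -1.0]] F [-0.46 -0.    2.4 ] 11.6333 0.0005718904434098965
units [-0.0075 -0.0047  0.0473]
```

```bash
python3 -m inch '[[[0,0,0.01,0,0,0],[0,0,0.01,0,0,0],[0,0,0.01,0,0,0],[0,0,0.01,0,0,0],[0,0,0.008,0,0,0]]]'
python3 -m inch '[[[0,0,0.008,0,0,0]]]'
python3 d.py 0.599 0.021 0.151
```

```text
clock: 12.05
ee_pos: [0.6003, 0.0206, 0.1698]
tool_rot: [0.0, 0.991, 0.131, 0.0]
contact_force: [0.2, 0.5, 7.6]
grip_width: 0.0007
gripper_force: 3.7
clock: 12.13
ee_pos: [0.6003, 0.0206, 0.169]
tool_rot: [0.0, 0.991, 0.131, 0.0]
contact_force: [-1.2, 0.1, 8.9]
grip_width: 0.0005
gripper_force: 4.7
tip [0.6004 0.0206 0.15  ] R [[0.966, 0.26, 0.001], [0.26, -0.966, -0.0], [0.001, 0.0, -1.0]] F [-1.24  0.08  8.87] 12.1333 0.0004837510692425716
units [-0.008  -0.005  -0.0069]
```

```bash
python3 -m inch '[[[0,0,0.008,0,0,0],[0,0,0,0,0,0],[0,0,0,0,0,0]]]'
python3 -m inch '[[[0,0,-0.03,0,0,0],[0,0,-0.07,0,0,0],[0,0,-0.12,0,0,0],[0,0,-0.15,0,0,0],[0,0,-0.15,0,0,0],[0,0,0,0,0,0],[0,0,0,0,0,0]]]'
python3 -m inch '[[[-0.1,-0.1,-0.1,0,0,0],[-0.2,-0.1,-0.1,0,0,0],[-0.2,-0.1,-0.1,0,0,0],[-0.2,-0.1,0,0,0,0],[-0.1,0,0,0,0,0],[0,0,0,0,0,0],[0,0,0,0,0,0]]]'
python3 - <<'E'
from h import *
a,b=cams.snapshot("side"),cams.snapshot("top")
cv2.imwrite("pics/end.png",np.hstack([cv2.resize(a["color"][150:280,255:385],(390,390)),cv2.resize(b["color"][185:290,222:360],(400,390))]))
for n,rs in(("red",(175,311)),("yellow",(208,291)),("blue",(242,330))):
    d=[dep(a,(r,c))[2] for r in range(rs[0]-14,rs[0]+5) for c in range(rs[1]-3,rs[1]+4)]
    print(n,"top z",np.percentile(d,95).round(4))
E
```

```text
clock: 12.38
ee_pos: [0.6004, 0.0206, 0.1685]
tool_rot: [0.0, 0.991, 0.131, 0.001]
contact_force: [-2.1, -0.8, 10.5]
grip_width: 0.0005
gripper_force: 5.4
clock: 12.97
ee_pos: [0.6003, 0.0206, 0.2462]
tool_rot: [0.0, 0.991, 0.131, 0.001]
contact_force: [0.8, -0.7, -0.3]
grip_width: 0.0004
gripper_force: 0.0
clock: 13.55
ee_pos: [0.4679, 0.0469, 0.2897]
tool_rot: [0.0, 0.991, 0.131, -0.0]
contact_force: [1.1, -0.6, -0.2]
grip_width: 0.0007
gripper_force: 0.0
red top z 0.1383
yellow top z 0.1509
blue top z 0.1232
```

View pics/end.png

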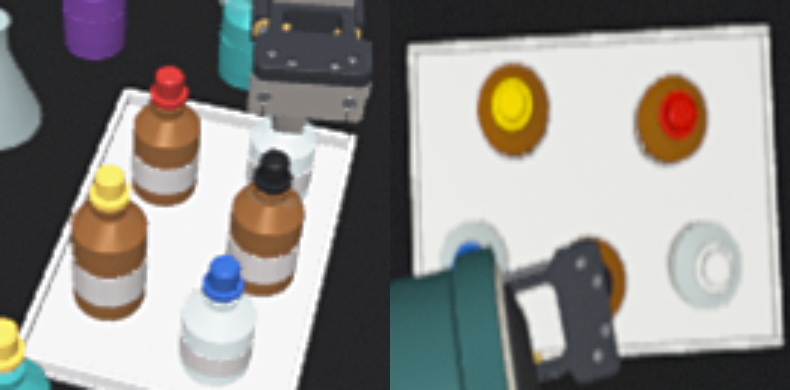

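All three stopper tops now read their home heights (0.138, 0.123 and 0.151 m). The crops show the caps seated at (170,90), (224,285) and (110,190), all bottles in place, and the gripper clear of everything.

```bash
python3 -c "from bench import bot;print(bot.sign_off())"
```

```text
the job is handed in; nothing more can be done
None
```

The red, blue and yellow stoppers were pressed home in that order with about 11 N each, no bottle was visibly moved, and the job was handed in after about 14 s of robot time; the hand-in gave no verdict.

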